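Pack the silver lens under the cantilever tray

ROBOT

A 6-joint arm with a two-finger parallel gripper is mounted at the origin on the work surface. World frame = base frame: x ahead of the robot, y to its left, z up, the work surface at z = 0. Lengths are in mm, angles in degrees, forces in N, time in s.
With the tool pointing down it reaches from about 350 to 925 mm from the base axis. Payload 6.4 kg.
Tool frame: the origin (TCP) lies midway between the tips of the shut fingers; the grasp point (between the pads) lies 19 mm behind it (robot.tcp_to_grasp is the distance from the TCP to the grasp point, in mm); z points along the fingers, y is the line along which they close (so a half turn about z gives the same grasp; the last joint's range is limited). The gripper opens to 85 mm and grips with 20 to 120 N. Pads are 22 mm wide; open, the fingers measure 114 mm over their backs; the gripper's body (76 mm by 85 mm) begins 54 mm behind the grasp point. The pads swing forward as they close: fully open they stand 13 mm farther back than shut.
Start: joints at [-87.267, 14.043, 89.255, -0, 76.702, -9.975], TCP at [142.995, -634.087, 231.29] pointing down, gripper open.
Joint ranges: [-179.41, 179.41], [-58.25, 129.5], [7.25, 145.43], [-54.29, 234.29], [11.92, 165.04], [-157.13, 157.13]. Speed limits (degrees/s): [147.25, 147.25, 180, 180, 180, 180].

INTERFACE

Orientations are given as a 3x3 rotation matrix whose columns are the frame's x, y, z axes.
In Python, from rig import robot, cams gives the robot as it stands.
- The arm moves only by the shell command python3 -m crank 'ROWS'. ROWS is text: rows parted by semicolons, each of 5 numbers parted by spaces: the closure, from 0 (fully open) to 1 (shut), then the shift along the tool's x, y, z in cm, then the turn about the tool's z in rad. A call has 1 to 8 rows; each row shifts and turns the commanded pose from where the row before left it, along the tool's axes as they then stand; what a row does not reach is not made up. A row lasts 1/12 s, in which the tool goes at most 41.7 mm and 7.16 degrees, less where a joint would pass 70% of its speed; a pose out of reach is approached as far as the arm can. A call with a gripper value outside its range is refused whole. The fingers move at their own pace and stop on an object; the grip force is fixed at half the most. Time passes only in rows, so rows that do not move let the fingers close. It gives the time, the measured TCP pose, the force, the opening and the grip force at its end, in the units of the state.
- robot.get_state(): the state, without advancing time (a new reading comes with each control period).
- cams.read_camera(name): name is "side" or "top" or "wrist"; returns a dict with "frame" (384x512x3 uint8, blue, green, red), "K" (3x3 intrinsics, pixels), "D" ([k1, k2, p1, p2, k3] as OpenCV has them; the pictures are not rectified), "xyz" and "attitude" of the camera in the world. Camera axes: x right, y up, looking along -z (the intrinsics and any distortion apply to the point x, -y, -z); pixel columns grow to the right and rows downward; lengths in mm; the calibration is good to about 2 mm. A picture is of the moment at which its call begins. There is no depth.
- robot.job_done(): hands the job in; it is judged then, once.
The state is a dict: "t": time; "joint_pos": joint angles; "joint_velocities": joint speeds; "joint_torque": joint torques, N m; "tcp_pos": TCP position; "eef_rot": TCP orientation; "contact_force": force on the tool from outside, world axes, zero at the start; "moment": the same for the moment, N m; "opening": opening from 0.0 (shut) to 1.0 (fully open); "grasp_force": force on a finger pad.
Only numpy, scipy, OpenCV 4.12 (cv2) and the standard library are available. Lean on these libraries where they do the work, as an engineer would, in place of code of your own. Each camera call takes 0.05 s, during which the arm holds its last target. There are 200 camera calls.

TASK

Take the red handle of the olive accessory case's top tray and swing the tray up and away on its arms until it rests fully open, then stand the silver prime lens upright on the floor of the compartment underneath. Finally swing the tray back down by its handle until it is fully shut over the lens. Set the lens down without dropping it, and do not let the tray fall shut.

Things in the scene. Friction and masses are not known exactly. Their poses are not given: they have to be found in the camera images.
- swing (a joint): Arm angle q of the case's cantilever tray: 0 shut, 1.57 open stop. Parallel 105 mm arms keep the tray level: from shut it shifts 105 mm*(cos 0.262 - cos(0.262+q)) along the case's +x and rises 105 mm*(sin(0.262+q) - sin 0.262); 129 and 74 mm when open. Lifting takes about 5 N. Past 1.31 it is over centre and rests open when released; well below that it falls shut.
- tray_handle (a point): Centre of the red bar handle over the tray's middle: bar 12 (x) x 88 (y) x 12 mm high, on steel posts at its ends, 50 mm free beneath. Olive open tray 180 x 250 x 40 mm, rim 22 mm below this point. Axes: the case's (x = the way the tray swings open, away from the robot; z up). Shut, this point is straight above the compartment centre, 133 mm over its floor.
- lens_center (a point): Centre (half-way up) of the silver prime lens: plain cylinder 54 mm in diameter, 48 mm tall, silver with grey rings, dark front glass facing up (its z axis), about 0.22 kg, standing on the table. Bystanders that may swap places with it: a slightly larger black lens and a bronze three-barrel turret.
- compartment (a point): Floor centre of the compartment under the tray, in the fixed olive case 190 (x) x 250 (y) x 75 mm. x = the way the tray opens, z up. Floor 8 mm above the table, inside 180 x 240 mm, walls 5 mm, rim 67 mm above the floor. Film canisters (32 wide, 50 tall) are fixed at x 68, y +-85 mm. With the tray open x = -90 to 39 mm is clear from above; a good lens place is x = -30, y = 0.

How it is judged (in metres and radians):
On the way, in this order (a step that is already met when the one before it is completed fails the run):
1. the tray is swung fully open (arm angle above 1.35) (value of joint swing above 1.35 rad), for 0.2 s.
2. with the tray still open the silver lens stands released on the compartment floor (x of lens_center in the frame of compartment between -0.08 and 0.08 m and y of lens_center in the frame of compartment between -0.11 and 0.11 m and z of lens_center in the frame of compartment between 0.01 and 0.034 m and angle between lens_center's own z axis and vertical below 0.2 rad and contact force between the fingers and lens below 0.05 N and value of joint swing above 1.2 rad), for 0.2 s.
At the end, for the whole second after the job is handed in: The tray is shut (arm angle below 0.08 rad) and the silver lens stands at rest on the compartment floor inside the case, within 0.2 rad of upright (x of lens_center in the frame of compartment between -0.08 and 0.08 m and y of lens_center in the frame of compartment between -0.11 and 0.11 m and z of lens_center in the frame of compartment between 0.01 and 0.034 m and angle between lens_center's own z axis and vertical below 0.2 rad and value of joint swing below 0.08 rad and linear speed of lens below 0.03 m/s); the robot touches nothing.
It fails at once if the lens is dropped (moving faster than 0.8 m/s, a fall of some 33 mm, with the fingers off it) (linear speed of lens above 0.8 m/s and contact force between the fingers and lens below 0.05 N).
It fails at once if the tray falls shut (arm speed beyond 3 rad/s in closing) (velocity of joint swing below -3 rad/s).
It also fails if it takes over 64 s, if anything falls off the work surface, if the arm or the gripper's body presses on something with over 40 N, if the wrist force passes 120 N, or if a joint passes its speed limit or range.

## Working session

There is one attempt and no reset: what is moved stays moved. The work goes in short steps, Python scripts to look and compute and a shell command to move; the robot and the scene stay as the last step left them, time stands still between calls to the robot, and variables do not carry over. Pictures are saved under pics/ and viewed, at most 10 in all, crops included, and the job is handed in when it is done.

```bash
mkdir -p pics; ls; python3 - <<'E'
from rig import robot,cams
import cv2,numpy as np
a=[cams.read_camera(n) for n in("top","side")]
for n,c in zip(("top","side"),a):
    cv2.imwrite(f"pics/{n}1.png",c["frame"]); print(n,c["K"],c["D"],c["xyz"],c["attitude"])
s=robot.get_state();print(s["t"],s["tcp_pos"],s["eef_rot"],robot.tcp_to_grasp)
E
```

```text
pics
top [[493.17098438   0.         258.58868884]
 [  0.         493.17098438 193.45076625]
 [  0.           0.           1.        ]] [-0.14320976  0.          0.          0.          0.        ] [ 439.78288338  -50.65703619 1265.33523259] [[ 0.01161878  0.9975563  -0.06889438]
 [-0.99973981  0.01294148  0.01878387]
 [ 0.01962956  0.06865821  0.99744711]]
side [[346.79678756   0.         253.52754076]
 [  0.         346.79678756 192.13839464]
 [  0.           0.           1.        ]] [-0.09104162  0.          0.          0.          0.        ] [258.77625775 515.75395762 581.60109003] [[-0.90071125  0.2692728  -0.34089793]
 [-0.43402014 -0.5242023   0.73269262]
 [ 0.01859471  0.80790105  0.58902472]]
0.1 [ 142.99207274 -633.56245056  230.2803972 ] [[ 9.75504382e-01  2.19979989e-01 -6.71933059e-05]
 [ 2.19979765e-01 -9.75502848e-01  1.75960229e-03]
 [ 3.21530032e-04 -1.73128092e-03 -9.99998450e-01]] 18.700000000000003
```

View pics/top1.png

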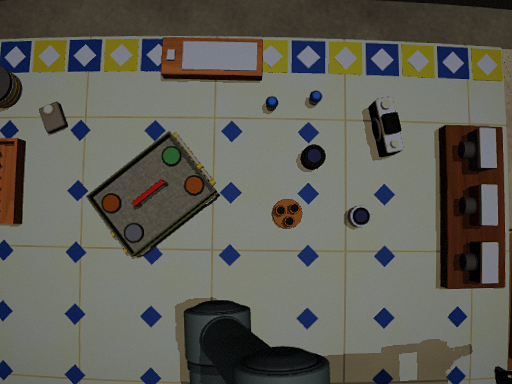

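View pics/side1.png

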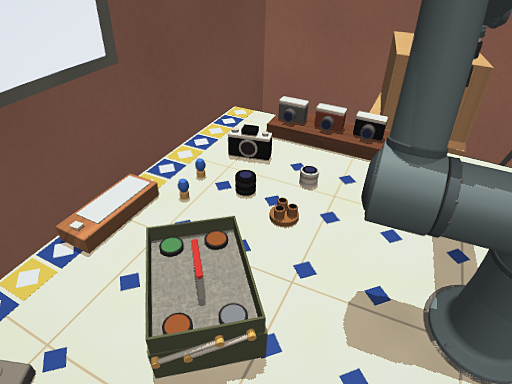

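The top view shows the handle at about (150,193), the silver lens at (359,216), the black lens at (313,157) and the turret at (287,213). The side view agrees. Next I'll enlarge the case and the lens.

```bash
cat > h.py <<'E'
import cv2,numpy as np
from rig import robot,cams
def p2w(c,uv,z):
    uv=np.array(uv,float).reshape(-1,1,2)
    n=cv2.undistortPoints(uv,np.array(c["K"]),np.array(c["D"])).reshape(-1,2)
    d=np.c_[n[:,0],-n[:,1],-np.ones(len(n))]@np.array(c["attitude"]).T
    o=np.array(c["xyz"]); return o+d*((z-o[2])/d[:,2])[:,None]
def w2p(c,p):
    R=np.array(c["attitude"]);q=(np.array(p,float).reshape(-1,3)-c["xyz"])@R*[1,-1,-1]
    return cv2.projectPoints(q,np.zeros(3),np.zeros(3),np.array(c["K"]),np.array(c["D"]))[0].reshape(-1,2)
def rel(p,yaw=None):
    "shift in tool axes (cm) from the present TCP to p"
    s=robot.get_state();R=np.array(s["eef_rot"]);return (R.T@(np.array(p)-s["tcp_pos"]))/10
E
python3 - <<'E'
import cv2,numpy as np
f=cv2.imread("pics/top1.png")
a=cv2.resize(f[125:265,80:225],None,fx=4,fy=4,interpolation=cv2.INTER_CUBIC)
b=cv2.resize(f[195:240,335:385],None,fx=4,fy=4,interpolation=cv2.INTER_CUBIC)
o=np.zeros((560,790,3),np.uint8);o[:560,:580]=a;o[:180,585:785]=b;cv2.imwrite("pics/crop1.png",o)
E
```

```text
(no output)
```

View pics/crop1.png

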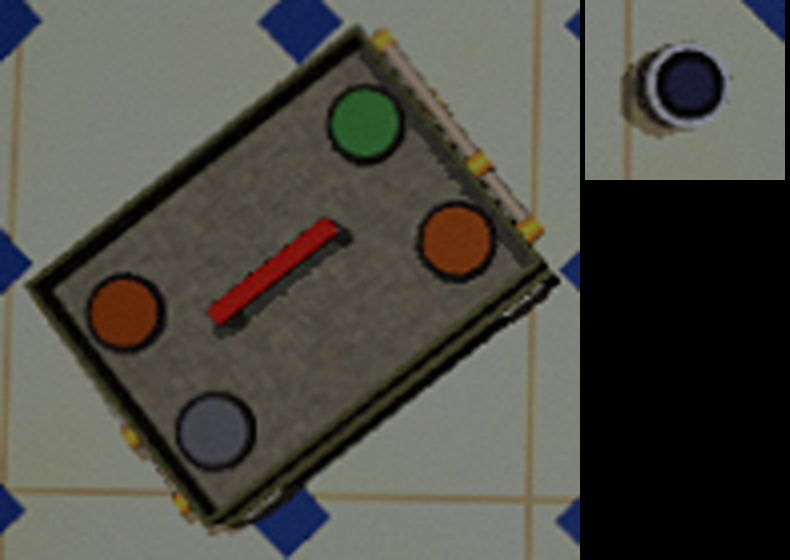

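The crop puts the handle ends at (133.5,204.2) and (163,181.8) and the lens's top centre at about (360.2,216.7), all in full-frame pixels.

```bash
python3 - <<'E'
from h import *
c=cams.read_camera("top")
E=p2w(c,[(133.5,204.25),(163,181.75)],147);L=p2w(c,[(360.25,216.75)],48)[0]
T=p2w(c,[(80+u/4,125+v/4) for u,v in((352,30),(33,284),(212,522),(546,268))],119)
H=E.mean(0);print("handle",E,H,"tray mean",T.mean(0),"lens",L)
d=E[0]-E[1];print(np.linalg.norm(d))
for a,b in((1,0),(2,3)): v=T[a]-T[b];print("edge yaw",np.degrees(np.arctan2(v[1],v[0])),np.linalg.norm(v))
y=np.arctan2(d[1],d[0]);print("case y dir",np.degrees(y))
R=np.array(robot.get_state()["eef_rot"]);print("tool yaw x",np.degrees(np.arctan2(R[1,0],R[0,0])))
yc=y-np.pi/2;ex=np.array([np.cos(yc),np.sin(yc)])
print("case x",ex,"open handle",H[:2]+129*ex,np.hypot(*(H[:2]+129*ex)))
# side check
s=cams.read_camera("side");print(w2p(s,[*E,H,L]))
E
```

```text
handle [[488.64539822 213.25388585 147.        ]
 [540.94962041 146.66132783 147.        ]] [514.79750931 179.95760684 147.        ] tray mean [514.90128347 179.03062688 119.        ] lens [ 468.93746016 -327.71598818   48.        ]
84.67762657522499
edge yaw 129.38806629184486 240.39265349007428
edge yaw 128.04744446389032 244.30587694227344
case y dir 128.14738261258353
tool yaw x 12.707997691915498
case x [0.78642447 0.61768645] open handle [616.24626659 259.63915833] 668.7091696852428
[[201.6065275  273.0496874 ]
 [196.91675144 237.43721477]
 [199.11899635 254.28013928]
 [310.99962254 168.84089049]]
```

Handle ≈ (515,179.5), case x yaw ≈ 38.3°, lens ≈ (469,-328). I'm translating over the handle first, then turning -2.02 rad about tool z.

```bash
python3 -m crank '0 2.25 -2.97 0 0;0 2.25 -2.97 0 0;0 2.25 -2.97 0 0;0 2.25 -2.97 0 0;0 2.25 -2.97 0 0;0 2.25 -2.97 0 0;0 2.25 -2.97 0 0;0 2.25 -2.97 0 0'
python3 -m crank '0 2.25 -2.97 0 0;0 2.25 -2.97 0 0;0 2.25 -2.97 0 0;0 2.25 -2.97 0 0;0 2.25 -2.97 0 0;0 2.25 -2.97 0 0;0 2.25 -2.97 0 0;0 2.25 -2.97 0 0'
python3 -m crank '0 2.25 -2.97 0 0;0 2.25 -2.97 0 0;0 2.25 -2.97 0 0;0 2.25 -2.97 0 0;0 2.25 -2.97 0 0;0 2.25 -2.97 0 0;0 2.25 -2.97 0 0;0 2.25 -2.97 0 0'
python3 -m crank '0 0 0 0 -0.12;0 0 0 0 -0.12;0 0 0 0 -0.12;0 0 0 0 -0.12;0 0 0 0 -0.12;0 0 0 0 -0.12;0 0 0 0 -0.12;0 0 0 0 -0.12'
python3 -m crank '0 0 0 0 -0.12;0 0 0 0 -0.12;0 0 0 0 -0.12;0 0 0 0 -0.12;0 0 0 0 -0.12;0 0 0 0 -0.12;0 0 0 0 -0.12;0 0 0 0 -0.12'
```

```text
t: 0.87
tcp_pos: [266.7, -360.9, 231.1]
eef_rot: [[0.976, 0.219, 0.0], [0.219, -0.976, 0.0], [0.0, -0.0, -1.0]]
contact_force: [1.0, -0.7, 0.1]
opening: 0.999
grasp_force: 0.0
t: 1.53
tcp_pos: [389.9, -89.5, 231.4]
eef_rot: [[0.976, 0.22, 0.001], [0.22, -0.976, -0.0], [0.001, 0.001, -1.0]]
contact_force: [1.0, -0.3, 0.3]
opening: 1.001
grasp_force: 0.0
t: 2.2
tcp_pos: [513.2, 182.1, 231.1]
eef_rot: [[0.975, 0.221, -0.0], [0.221, -0.975, -0.0], [-0.0, 0.0, -1.0]]
contact_force: [-0.3, -0.8, 0.1]
opening: 1.0
grasp_force: 0.0
t: 2.87
tcp_pos: [512.8, 180.0, 231.1]
eef_rot: [[0.374, 0.928, -0.0], [0.928, -0.374, -0.0], [-0.0, -0.0, -1.0]]
contact_force: [0.3, -0.4, -0.1]
opening: 1.004
grasp_force: 0.0
t: 3.53
tcp_pos: [512.8, 180.0, 231.1]
eef_rot: [[-0.545, 0.838, -0.0], [0.838, 0.545, -0.0], [0.0, -0.0, -1.0]]
contact_force: [0.5, -0.2, -0.4]
opening: 1.002
grasp_force: 0.0
```

```bash
python3 -m crank '0 0 0 0 -0.085;0 0 0 0 0'; python3 - <<'E'
from h import *
c=cams.read_camera("wrist");f=c["frame"].copy()
m=cv2.inRange(cv2.cvtColor(f,cv2.COLOR_BGR2HSV),(0,190,90),(6,255,255));k=cv2.connectedComponentsWithStats(m)
i=1+k[2][1:,4].argmax();ys,xs=np.nonzero(k[1]==i);r=cv2.minAreaRect(np.c_[xs,ys].astype(np.float32));b=cv2.boxPoints(r)
w=p2w(c,b,147);print(r,w,w.mean(0)); cv2.polylines(f,[b.astype(int)],True,(0,255,0));cv2.imwrite("pics/w1.png",f)
print(robot.get_state()["tcp_pos"])
E
```

```text
t: 3.7
tcp_pos: [512.8, 180.0, 231.1]
eef_rot: [[-0.611, 0.792, -0.0], [0.792, 0.611, -0.0], [0.0, -0.0, -1.0]]
contact_force: [0.1, 0.6, -0.9]
opening: 0.997
grasp_force: 0.0
((268.4149169921875, 195.49215698242188), (109.16923522949219, 15.185976028442383), 88.91908264160156) [[485.85058869 215.71314819 147.        ]
 [494.14477174 222.38993666 147.        ]
 [548.86799091 156.25722605 147.        ]
 [539.585003   148.76393235 147.        ]] [517.11208859 185.78106081 147.        ]
[512.81738251 180.03029453 231.10662247]
```

View pics/w1.png

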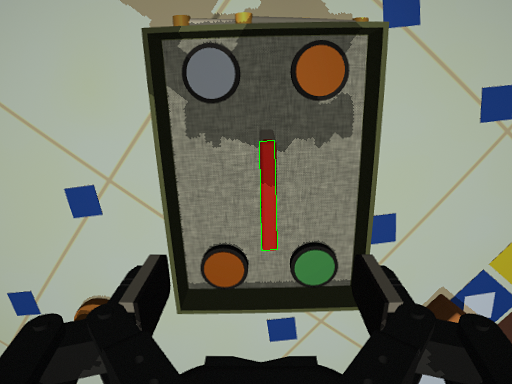

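The wrist view shows the red bar running vertically from (267,141) to (269,250), between the open fingers. I'm descending onto it and closing.

```bash
python3 -m crank '0 0 0.44 1.36 -0.015;0 0 0 1.36 0;0 0 0 1.36 0;0 0 0 1.36 0;0 0 0 1.36 0;0 0 0 1.36 0;0 0 0 1.36 0;0 0 0 1.36 0'
python3 -m crank '0.5 0 0 0 0;0.7 0 0 0 0;0.8 0 0 0 0;0.9 0 0 0 0;1 0 0 0 0;1 0 0 0 0;1 0 0 0 0;1 0 0 0 0'; python3 -m crank '1 0 0 0 0;1 0 0 0 0'
```

```text
t: 4.42
tcp_pos: [516.4, 182.7, 121.8]
eef_rot: [[-0.62, 0.785, -0.0], [0.785, 0.62, -0.0], [0.0, -0.0, -1.0]]
contact_force: [-0.5, 0.6, -0.0]
opening: 1.001
grasp_force: 0.0
t: 5.08
tcp_pos: [517.7, 183.3, 123.6]
eef_rot: [[-0.622, 0.783, 0.003], [0.783, 0.622, 0.001], [-0.001, 0.004, -1.0]]
contact_force: [2.8, 2.9, 0.7]
opening: 0.124
grasp_force: 61.1
t: 5.25
tcp_pos: [517.7, 183.3, 123.6]
eef_rot: [[-0.622, 0.783, 0.003], [0.783, 0.622, 0.001], [-0.001, 0.003, -1.0]]
contact_force: [4.2, 3.7, 0.4]
opening: 0.123
grasp_force: 61.1
```

```bash
python3 - <<'E'
import numpy as np
q=np.linspace(0,1.53,25)+.262
d=np.diff(np.c_[-10.5*np.cos(q),-10.5*np.sin(q)],axis=0)
print("\n".join(";".join("1 0 %.2f %.2f 0"%tuple(r) for r in d[i:i+8]) for i in (0,8,16)))
E
```

```text
1 0 0.19 -0.64 0;1 0 0.23 -0.63 0;1 0 0.27 -0.61 0;1 0 0.31 -0.59 0;1 0 0.35 -0.57 0;1 0 0.38 -0.55 0;1 0 0.42 -0.52 0;1 0 0.45 -0.49 0
1 0 0.48 -0.46 0;1 0 0.51 -0.43 0;1 0 0.54 -0.40 0;1 0 0.56 -0.36 0;1 0 0.58 -0.33 0;1 0 0.60 -0.29 0;1 0 0.62 -0.25 0;1 0 0.64 -0.21 0
1 0 0.65 -0.17 0;1 0 0.66 -0.13 0;1 0 0.66 -0.09 0;1 0 0.67 -0.04 0;1 0 0.67 -0.00 0;1 0 0.67 0.04 0;1 0 0.66 0.08 0;1 0 0.66 0.13 0
```

```bash
python3 -m crank '1 0 0.19 -0.64 0;1 0 0.23 -0.63 0;1 0 0.27 -0.61 0;1 0 0.31 -0.59 0;1 0 0.35 -0.57 0;1 0 0.38 -0.55 0;1 0 0.42 -0.52 0;1 0 0.45 -0.49 0'
```

```text
t: 5.92
tcp_pos: [536.2, 198.5, 167.4]
eef_rot: [[-0.622, 0.783, -0.002], [0.783, 0.622, -0.001], [0.0, -0.003, -1.0]]
contact_force: [2.8, -0.6, -8.5]
opening: 0.125
grasp_force: 59.9
```

```bash
python3 -m crank '1 0 0.48 -0.46 0;1 0 0.51 -0.43 0;1 0 0.54 -0.40 0;1 0 0.56 -0.36 0;1 0 0.58 -0.33 0;1 0 0.60 -0.29 0;1 0 0.62 -0.25 0;1 0 0.64 -0.21 0'
python3 -m crank '1 0 0.65 -0.17 0;1 0 0.66 -0.13 0;1 0 0.66 -0.09 0;1 0 0.67 -0.04 0;1 0 0.67 0 0;1 0 0.67 0.04 0;1 0 0.66 0.08 0;1 0 0.66 0.13 0'
python3 -m crank '1 0 0.2 0.05 0;1 0 0 0 0'
```

```text
t: 6.58
tcp_pos: [572.7, 227.9, 196.8]
eef_rot: [[-0.622, 0.783, -0.0], [0.783, 0.622, 0.001], [0.001, 0.0, -1.0]]
contact_force: [-4.1, 0.5, -0.2]
opening: 0.126
grasp_force: 61.0
t: 7.25
tcp_pos: [614.7, 261.9, 198.8]
eef_rot: [[-0.622, 0.783, 0.002], [0.783, 0.622, 0.003], [0.001, 0.003, -1.0]]
contact_force: [-4.1, 4.5, 2.5]
opening: 0.128
grasp_force: 61.2
t: 7.42
tcp_pos: [616.8, 263.5, 198.2]
eef_rot: [[-0.622, 0.783, 0.003], [0.783, 0.622, 0.004], [0.001, 0.005, -1.0]]
contact_force: [-1.0, 4.8, 0.7]
opening: 0.128
grasp_force: 61.1
```

```bash
python3 -m crank '0.7 0 0 0 0;0.4 0 0 0 0;0 0 0 0 0;0 0 0 0 0;0 0 0 0 0;0 0 0 0 0'
python3 -m crank '0 0 0 -1 0;0 0 0 -1 0;0 0 0 -1 0;0 0 0 -1 0;0 0 0 -1.5 0;0 0 0 -1.5 0;0 0 0 -1 0;0 0 0 0 0'
python3 - <<'E'
from h import *
c=cams.read_camera("top");f=c["frame"]
H=np.array([518,183.5]);ex=np.array([.785,.62])
print(w2p(c,[[*(H+129*ex),221]]))
cv2.imwrite("pics/top2.png",cv2.resize(f[100:280,60:420],None,fx=2,fy=2,interpolation=cv2.INTER_CUBIC))
E
```

```text
t: 7.92
tcp_pos: [615.5, 261.1, 197.1]
eef_rot: [[-0.621, 0.783, 0.0], [0.783, 0.621, 0.0], [-0.0, 0.0, -1.0]]
contact_force: [0.2, -0.7, 0.4]
opening: 0.959
grasp_force: 0.0
t: 8.58
tcp_pos: [616.8, 261.6, 281.4]
eef_rot: [[-0.622, 0.783, 0.006], [0.783, 0.622, 0.002], [-0.003, 0.006, -1.0]]
contact_force: [0.8, 0.5, 0.4]
opening: 1.0
grasp_force: 0.0
[[104.66124584 141.87148554]]
```

View pics/top2.png

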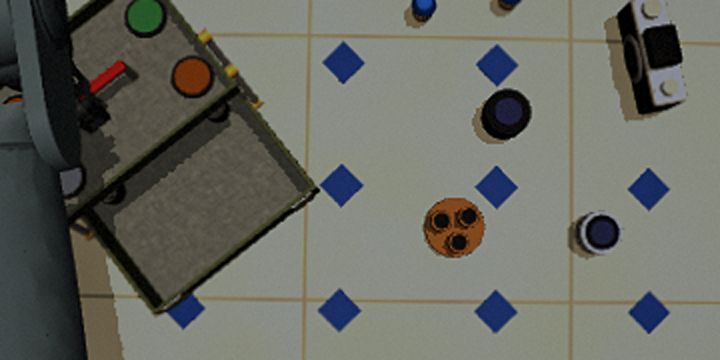

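The tray rests open: its handle is near (95,85) in the crop and the compartment is clear below it. Now turning a quarter turn and going to the lens, which is still at (600,232) in the crop.

```bash
python3 -m crank '0 0 0 0 0.12;0 0 0 0 0.12;0 0 0 0 0.12;0 0 0 0 0.12;0 0 0 0 0.12;0 0 0 0 0.12;0 0 0 0 0.12;0 0 0 0 0.12'
python3 -m crank '0 0 0 0 0.12;0 0 0 0 0.12;0 0 0 0 0.12;0 0 0 0 0.12;0 0 0 0 0.12;0 0 0 0 0;0 0 0 0 0'
python3 -m crank '0 -3 2.316 0 0;0 -3 2.316 0 0;0 -3 2.316 0 0;0 -3 2.316 0 0;0 -3 2.316 0 0;0 -3 2.316 0 0;0 -3 2.316 0 0;0 -3 2.316 0 0'
python3 -m crank '0 -3 2.316 0.5 0;0 -3 2.316 1 0;0 -3 2.316 1 0;0 -3 2.316 1 0;0 -3 2.316 1 0;0 -3 2.316 1 0;0 -3 2.316 1 0;0 -3 2.316 1 0'
python3 -m crank '0 0 0 0 0;0 0 0 0 0'
python3 - <<'E'
from h import *
c=cams.read_camera("wrist");f=c["frame"].copy();print(w2p(c,[469,-327.7,48]),robot.get_state()["tcp_pos"],c["xyz"]);cv2.imwrite("pics/w2.png",f)
E
```

```text
t: 9.3
tcp_pos: [614.8, 261.1, 275.7]
eef_rot: [[0.291, 0.957, -0.002], [0.957, -0.291, -0.0], [-0.001, -0.002, -1.0]]
contact_force: [1.1, 0.6, -0.3]
opening: 1.002
grasp_force: 0.0
t: 9.88
tcp_pos: [615.0, 261.2, 276.1]
eef_rot: [[0.775, 0.633, -0.002], [0.633, -0.775, -0.0], [-0.001, -0.001, -1.0]]
contact_force: [-0.1, -0.2, 0.6]
opening: 1.003
grasp_force: 0.0
t: 10.55
tcp_pos: [544.9, -35.4, 276.8]
eef_rot: [[0.774, 0.633, -0.0], [0.633, -0.774, 0.0], [-0.0, -0.0, -1.0]]
contact_force: [0.5, -0.4, 0.1]
opening: 0.995
grasp_force: 0.0
t: 11.22
tcp_pos: [475.3, -330.5, 201.4]
eef_rot: [[0.775, 0.632, -0.0], [0.632, -0.775, 0.0], [0.0, -0.0, -1.0]]
contact_force: [0.7, 0.1, 0.9]
opening: 0.998
grasp_force: 0.0
t: 11.38
tcp_pos: [475.1, -330.2, 200.8]
eef_rot: [[0.777, 0.629, -0.001], [0.629, -0.777, 0.002], [-0.0, -0.002, -1.0]]
contact_force: [0.5, 0.2, 0.7]
opening: 1.006
grasp_force: 0.0
[[255.65165123 179.43420331]] [ 475.73029421 -329.14258103  201.46983154] [ 539.34847204 -277.92377452  343.08957004]
```

View pics/w2.png

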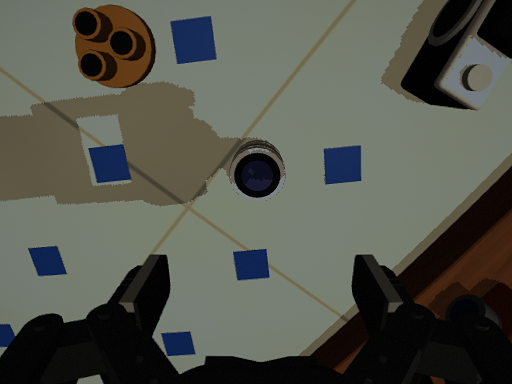

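The silver lens is centred at about (257,175), with no neighbours near the fingers.

```bash
python3 - <<'E'
from h import *
c=cams.read_camera("wrist");p=p2w(c,[(257,175)],48)[0];q=(p+[469,-327.7,48])/2;print(p,q,rel([*q[:2],12]))
E
```

```text
[ 473.87016017 -325.10872159   48.        ] [ 471.43508008 -326.4043608    48.        ] [-0.24289133 -0.45752468 18.99651861]
```

```bash
python3 -m crank '0 -0.2 -0.45 1.5 0;0 0 0 1.5 0;0 0 0 1.5 0;0 0 0 1.5 0;0 0 0 1.5 0;0 0 0 1.5 0;0 0 0 1.5 0;0 0 0 1.5 0'
python3 -m crank '0 0 0 1.2 0;0 0 0 1.2 0;0 0 0 1.2 0;0 0 0 1.2 0;0 0 0 1.2 0;0 0 0 0.8 0;0 0 0 0 0'
python3 -m crank '0.2 0 0 0 0;0.3 0 0 0 0;0.4 0 0 0 0;0.5 0 0 0 0;0.6 0 0 0 0;0.6 0 0 0 0;0.6 0 0 0 0;0.6 0 0 0 0'
```

```text
t: 12.15
tcp_pos: [472.8, -325.4, 82.1]
eef_rot: [[0.774, 0.633, 0.001], [0.633, -0.774, -0.001], [0.0, 0.001, -1.0]]
contact_force: [0.3, 0.2, 0.0]
opening: 1.0
grasp_force: 0.0
t: 12.73
tcp_pos: [470.7, -325.7, 11.8]
eef_rot: [[0.776, 0.63, -0.003], [0.63, -0.776, 0.003], [-0.0, -0.004, -1.0]]
contact_force: [-0.3, -0.6, -0.1]
opening: 1.0
grasp_force: 0.0
t: 13.4
tcp_pos: [472.6, -327.5, 15.3]
eef_rot: [[0.776, 0.63, 0.002], [0.63, -0.776, -0.002], [0.0, 0.002, -1.0]]
contact_force: [0.5, -0.3, 5.7]
opening: 0.613
grasp_force: 63.1
```

```bash
python3 -m crank '0.6 0 0 -0.6 0;0.6 0 0 -1.2 0;0.6 0 0 -2 0;0.6 0 0 -2.5 0;0.6 0 0 -3 0;0.6 0 0 -3 0;0.6 0 0 -2 0;0.6 0 0 -1 0'
python3 -m crank '0.6 1 -1.15 0 0;0.6 1.99 -2.3 0 0;0.6 1.99 -2.3 0 0;0.6 1.99 -2.3 0 0;0.6 1.99 -2.3 0 0;0.6 1.99 -2.3 0 0;0.6 1.99 -2.3 0 0;0.6 1.99 -2.3 0 0'
python3 -m crank '0.6 1.99 -2.3 0 0;0.6 1.99 -2.3 0 0;0.6 1.99 -2.3 0 0;0.6 1.99 -2.3 0 0;0.6 1.99 -2.3 0 0;0.6 1.99 -2.3 0 0;0.6 1.99 -2.3 0 0;0.6 1.99 -2.3 0 0'
python3 -m crank '0.6 1 -1.15 0 0;0.6 0 0 0 0;0.6 0 0 0 0'
python3 - <<'E'
from h import *
s=robot.get_state();print(s["tcp_pos"],rel([486.6,158.2,23.3]))
c=cams.read_camera("side");cv2.imwrite("pics/s2.png",cv2.resize(c["frame"][100:384,80:440],None,fx=2,fy=2,interpolation=cv2.INTER_CUBIC))
E
```

```text
t: 14.07
tcp_pos: [472.8, -327.6, 171.1]
eef_rot: [[0.776, 0.63, 0.004], [0.63, -0.776, -0.004], [0.001, 0.005, -1.0]]
contact_force: [0.4, -0.1, -2.1]
opening: 0.617
grasp_force: 63.1
t: 14.73
tcp_pos: [477.2, -95.9, 165.0]
eef_rot: [[0.776, 0.63, -0.004], [0.63, -0.776, 0.002], [-0.001, -0.004, -1.0]]
contact_force: [0.3, -0.5, -0.8]
opening: 0.615
grasp_force: 63.3
t: 15.4
tcp_pos: [484.4, 146.5, 165.1]
eef_rot: [[0.776, 0.631, -0.004], [0.631, -0.776, -0.0], [-0.003, -0.002, -1.0]]
contact_force: [-0.5, -0.3, -2.3]
opening: 0.608
grasp_force: 63.3
t: 15.65
tcp_pos: [485.3, 160.5, 165.3]
eef_rot: [[0.775, 0.632, -0.004], [0.632, -0.775, -0.001], [-0.003, -0.002, -1.0]]
contact_force: [-0.2, 0.4, -2.5]
opening: 0.611
grasp_force: 63.3
[485.3268172  160.51262695 165.29289133] [-2.49130472e-03  2.86221737e-01  1.41988582e+01]
```

View pics/s2.png

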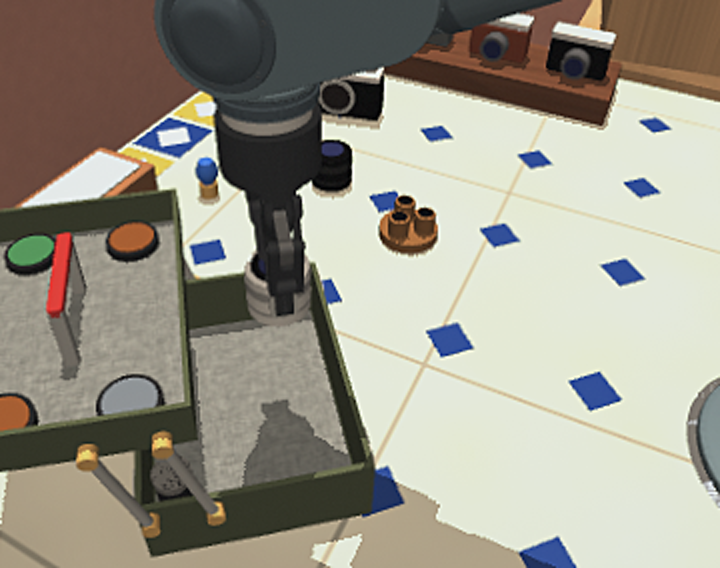

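The lens hangs over the open compartment, clear of the tray, with the near floor empty. Lowering it now.

```bash
python3 -m crank '0.6 0 0.2 1 0;0.6 0 0 2 0;0.6 0 0 2 0;0.6 0 0 2 0;0.6 0 0 2 0;0.6 0 0 2 0;0.6 0 0 1 0;0.6 0 0 0.5 0'
python3 -m crank '0.6 0 0 0.5 0;0.6 0 0 0.3 0;0.6 0 0 0.3 0;0.6 0 0 0.2 0;0.6 0 0 0 0;0.6 0 0 0 0'
```

```text
t: 16.37
tcp_pos: [486.8, 157.1, 39.7]
eef_rot: [[0.777, 0.629, -0.004], [0.629, -0.777, -0.0], [-0.004, -0.002, -1.0]]
contact_force: [1.0, 0.6, -2.2]
opening: 0.619
grasp_force: 63.4
t: 16.87
tcp_pos: [488.8, 158.2, 29.5]
eef_rot: [[0.776, 0.63, 0.001], [0.63, -0.776, 0.0], [0.001, 0.0, -1.0]]
contact_force: [1.6, 0.6, -1.2]
opening: 0.616
grasp_force: 63.4
```

```bash
python3 -m crank '0.6 0 0 0.2 0;0.6 0 0 0 0;0.6 0 0 0 0'; python3 -m crank '0.6 0 0 0.2 0;0.6 0 0 0 0;0.6 0 0 0 0'; python3 -m crank '0.6 0 0 0.2 0;0.6 0 0 0 0;0.6 0 0 0 0'
```

```text
t: 17.12
tcp_pos: [488.5, 158.2, 27.2]
eef_rot: [[0.776, 0.63, 0.0], [0.63, -0.776, 0.0], [0.0, 0.0, -1.0]]
contact_force: [-0.2, 0.3, -1.6]
opening: 0.615
grasp_force: 63.4
t: 17.37
tcp_pos: [488.3, 158.2, 25.0]
eef_rot: [[0.776, 0.63, -0.0], [0.63, -0.776, -0.0], [-0.0, -0.0, -1.0]]
contact_force: [0.1, 0.4, -1.8]
opening: 0.613
grasp_force: 63.4
t: 17.62
tcp_pos: [488.8, 158.3, 23.3]
eef_rot: [[0.776, 0.63, 0.001], [0.63, -0.776, 0.0], [0.001, 0.0, -1.0]]
contact_force: [0.0, 0.2, 0.1]
opening: 0.616
grasp_force: 63.4
```

```bash
python3 -m crank '0.6 0 0 0.1 0;0.6 0 0 0 0;0.5 0 0 0 0;0.4 0 0 0 0;0.3 0 0 0 0;0.2 0 0 0 0;0.1 0 0 0 0;0 0 0 0 0'; python3 -m crank '0 0 0 0 0;0 0 0 -0.5 0;0 0 0 -1 0;0 0 0 -2 0;0 0 0 -2 0;0 0 0 -2 0;0 0 0 -2 0;0 0 0 -2 0'; python3 -m crank '0 0 0 -3 0;0 0 0 -3 0;0 0 0 -3 0;0 0 0 -3 0;0 0 0 -1 0;0 0 0 0 0'
python3 - <<'E'
from h import *
c=cams.read_camera("wrist");print(w2p(c,[[488.5,158,56],[518,183,8],[518+101,183+80,221]]));cv2.imwrite("pics/w3.png",c["frame"])
s=robot.get_state();print(s["tcp_pos"])
E
```

```text
t: 18.28
tcp_pos: [488.4, 158.1, 21.9]
eef_rot: [[0.776, 0.63, -0.0], [0.63, -0.776, 0.0], [-0.0, -0.0, -1.0]]
contact_force: [0.1, -1.2, -0.1]
opening: 0.998
grasp_force: 0.0
t: 18.95
tcp_pos: [488.6, 158.2, 139.1]
eef_rot: [[0.776, 0.63, 0.001], [0.63, -0.776, 0.0], [0.001, 0.001, -1.0]]
contact_force: [0.7, 0.2, 0.8]
opening: 1.004
grasp_force: 0.0
t: 19.45
tcp_pos: [490.1, 158.4, 271.3]
eef_rot: [[0.776, 0.63, 0.008], [0.63, -0.776, 0.001], [0.006, 0.004, -1.0]]
contact_force: [1.3, -0.4, 0.9]
opening: 0.996
grasp_force: 0.0
[[259.81428529 163.80939298]
 [259.12523965 124.54242376]
 [261.65584423 -80.21097725]]
[488.91171561 158.25112353 268.42019198]
```

View pics/w3.png

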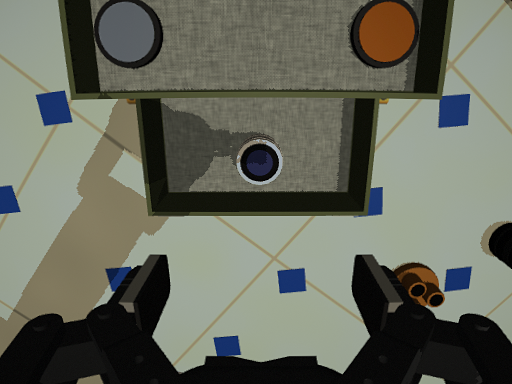

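The wrist view shows the lens upright at (260,161), mid-compartment, with the tray still open at the top. Going back to the handle.

```bash
python3 -m crank '0 0 0 0 -0.12;0 0 0 0 -0.12;0 0 0 0 -0.12;0 0 0 0 -0.12;0 0 0 0 -0.12;0 0 0 0 -0.12;0 0 0 0 -0.12;0 0 0 0 -0.12'
python3 -m crank '0 0 0 0 -0.12;0 0 0 0 -0.12;0 0 0 0 -0.12;0 0 0 0 -0.12;0 0 0 0 -0.12;0 0.2 0.6 0 0;0 0 2 0 0;0 0 2 0 0'
python3 -m crank '0 0 2 0 0;0 0 2 0 0;0 0 2 0 0;0 0 2 0 0;0 0 2 0 0;0 0 2 0 0;0 0 0 0 0;0 0 0 0 0'
python3 - <<'E'
from h import *
c=cams.read_camera("wrist");f=c["frame"]
m=cv2.inRange(cv2.cvtColor(f,cv2.COLOR_BGR2HSV),(0,190,90),(6,255,255));k=cv2.connectedComponentsWithStats(m)
i=1+k[2][1:,4].argmax();ys,xs=np.nonzero(k[1]==i);r=cv2.minAreaRect(np.c_[xs,ys].astype(np.float32))
print(r,p2w(c,[r[0]],221),robot.get_state()["tcp_pos"],rel([617.5,263,198]))
E
```

```text
t: 20.17
tcp_pos: [487.1, 158.0, 264.1]
eef_rot: [[-0.077, 0.997, -0.005], [0.997, 0.077, -0.0], [-0.0, -0.005, -1.0]]
contact_force: [0.3, 0.0, -0.8]
opening: 0.996
grasp_force: 0.0
t: 20.83
tcp_pos: [522.8, 188.7, 265.1]
eef_rot: [[-0.619, 0.786, -0.003], [0.786, 0.619, -0.0], [0.002, -0.003, -1.0]]
contact_force: [-0.3, 0.0, 0.5]
opening: 0.997
grasp_force: 0.0
t: 21.5
tcp_pos: [616.7, 263.4, 264.5]
eef_rot: [[-0.62, 0.784, -0.004], [0.784, 0.62, -0.001], [0.002, -0.004, -1.0]]
contact_force: [-0.8, -0.5, -0.2]
opening: 1.004
grasp_force: 0.0
((260.7307434082031, 214.53602600097656), (129.0789794921875, 18.457992553710938), 89.09062194824219) [[613.90458567 268.6706036  221.        ]] [616.46413403 263.00031536 265.03585816] [-0.07311569  0.1016823   6.70321623]
```

```bash
python3 -m crank '0 0 0.1 1 0;0 0 0 1 0;0 0 0 1 0;0 0 0 1 0;0 0 0 1 0;0 0 0 1 0;0 0 0 0.7 0;0 0 0 0 0'
python3 -m crank '0.5 0 0 0 0;0.7 0 0 0 0;0.8 0 0 0 0;0.9 0 0 0 0;1 0 0 0 0;1 0 0 0 0;1 0 0 0 0;1 0 0 0 0'; python3 -m crank '1 0 0 0 0;1 0 0 0 0'
```

```text
t: 22.22
tcp_pos: [616.9, 263.2, 197.4]
eef_rot: [[-0.622, 0.783, -0.004], [0.783, 0.622, -0.001], [0.002, -0.004, -1.0]]
contact_force: [0.2, -1.1, 0.5]
opening: 0.999
grasp_force: 0.0
t: 22.88
tcp_pos: [618.1, 263.6, 200.6]
eef_rot: [[-0.622, 0.783, 0.001], [0.783, 0.622, -0.0], [-0.0, 0.0, -1.0]]
contact_force: [-0.1, -0.8, 2.6]
opening: 0.122
grasp_force: 59.9
t: 23.05
tcp_pos: [618.2, 263.6, 200.6]
eef_rot: [[-0.622, 0.783, 0.001], [0.783, 0.622, -0.0], [-0.0, 0.0, -1.0]]
contact_force: [-0.3, 1.0, 2.6]
opening: 0.126
grasp_force: 60.0
```

```bash
python3 -m crank '1 0 -0.4 -0.2 0;1 0 -0.66 -0.13 0;1 0 -0.66 -0.08 0;1 0 -0.67 -0.04 0;1 0 -0.67 0 0;1 0 -0.67 0.04 0;1 0 -0.66 0.09 0;1 0 -0.66 0.13 0'
python3 -m crank '1 0 -0.65 0.17 0;1 0 -0.64 0.21 0;1 0 -0.62 0.25 0;1 0 -0.6 0.29 0;1 0 -0.58 0.33 0;1 0 -0.56 0.36 0;1 0 -0.54 0.4 0;1 0 -0.51 0.43 0'
python3 -m crank '1 0 -0.48 0.46 0;1 0 -0.45 0.49 0;1 0 -0.42 0.52 0;1 0 -0.38 0.55 0;1 0 -0.35 0.57 0'; python3 -m crank '1 0 0 0 0;1 0 0 0 0'
```

```text
t: 23.72
tcp_pos: [577.9, 231.2, 201.4]
eef_rot: [[-0.622, 0.783, 0.0], [0.783, 0.622, -0.001], [-0.001, -0.001, -1.0]]
contact_force: [6.1, -2.6, -5.9]
opening: 0.126
grasp_force: 58.8
t: 24.38
tcp_pos: [542.1, 202.1, 177.1]
eef_rot: [[-0.622, 0.783, 0.003], [0.783, 0.622, -0.0], [-0.002, 0.002, -1.0]]
contact_force: [9.7, -2.9, -8.3]
opening: 0.123
grasp_force: 58.6
t: 24.8
tcp_pos: [526.4, 189.4, 152.0]
eef_rot: [[-0.622, 0.783, 0.004], [0.783, 0.622, -0.0], [-0.003, 0.003, -1.0]]
contact_force: [8.6, -2.4, -6.1]
opening: 0.13
grasp_force: 59.0
t: 24.97
tcp_pos: [526.1, 189.1, 151.3]
eef_rot: [[-0.621, 0.783, 0.003], [0.783, 0.621, -0.001], [-0.003, 0.002, -1.0]]
contact_force: [9.5, -3.8, -8.3]
opening: 0.125
grasp_force: 58.6
```

```bash
python3 -m crank '1 0 -0.31 0.59 0;1 0 -0.27 0.61 0;1 0 -0.23 0.63 0;1 0 -0.19 0.6 0;1 0 0 0.1 0;1 0 0 0.1 0;1 0 0 0 0;1 0 0 0 0'
```

```text
t: 25.63
tcp_pos: [518.3, 182.7, 126.4]
eef_rot: [[-0.622, 0.783, 0.002], [0.783, 0.622, -0.002], [-0.003, 0.001, -1.0]]
contact_force: [4.4, -5.8, -1.0]
opening: 0.121
grasp_force: 59.6
```

```bash
python3 -m crank '1 0 0 0.15 0;1 0 0 0.15 0;1 0 0 0 0;1 0 0 0 0'; python3 -m crank '0.7 0 0 0 0;0.4 0 0 0 0;0 0 0 0 0;0 0 0 0 0;0 0 0 0 0;0 0 0 -1 0;0 0 0 -1.5 0;0 0 0 -2 0'
python3 -m crank '0 0 0 -2.5 0;0 0 0 -2.5 0;0 0 0 -2.5 0;0 0 0 -2.5 0;0 0 0 -2.5 0;0 0 0 -1 0;0 0 0 0 0;0 0 0 0 0'
python3 - <<'E'
from h import *
c=cams.read_camera("side");cv2.imwrite("pics/s3.png",cv2.resize(c["frame"][180:384,100:380],None,fx=2,fy=2,interpolation=cv2.INTER_CUBIC))
s=robot.get_state();print(s["t"],s["tcp_pos"],s["contact_force"])
E
```

```text
t: 25.97
tcp_pos: [518.4, 182.7, 126.0]
eef_rot: [[-0.622, 0.783, 0.002], [0.783, 0.622, -0.002], [-0.003, -0.0, -1.0]]
contact_force: [-6.0, -7.6, 15.8]
opening: 0.126
grasp_force: 61.8
t: 26.63
tcp_pos: [516.4, 183.8, 166.9]
eef_rot: [[-0.622, 0.783, -0.003], [0.783, 0.622, -0.0], [0.002, -0.003, -1.0]]
contact_force: [0.3, -0.2, -0.2]
opening: 1.002
grasp_force: 0.0
t: 27.3
tcp_pos: [517.4, 183.8, 302.1]
eef_rot: [[-0.622, 0.783, -0.0], [0.783, 0.622, 0.0], [0.0, -0.0, -1.0]]
contact_force: [-0.4, 0.4, -0.9]
opening: 0.999
grasp_force: 0.0
27.35 [516.8296315  183.75832512 300.78768089] [-0.04582417  0.39247567 -0.30996014]
```

View pics/s3.png

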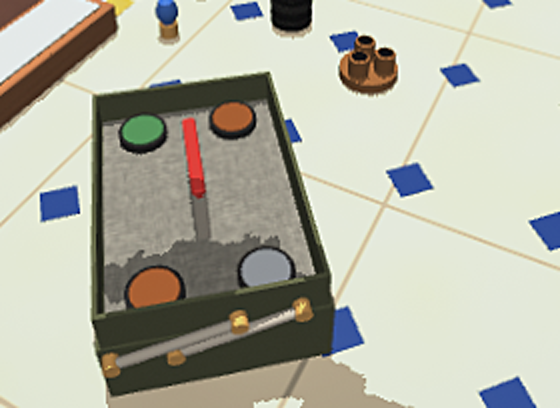

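The side view shows the tray seated flush on the case, with its handle at (195,155) and the arms folded as at the start. The robot is clear of everything.

```bash
python3 -c "
from rig import robot;print(robot.job_done())"
```

```text
the job is handed in; nothing more can be done
None
```

The job is handed in at about 27 s on the robot clock: the tray was swung open, the silver lens set upright on the compartment floor, and the tray lowered shut over it; the verdict was not reported back.

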